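Zero the tuft scale through its recessed key

ROBOT

A 6-joint arm with a two-finger parallel gripper is mounted at the origin on the work surface. World frame = base frame: x ahead of the robot, y to its left, z up, the work surface at z = 0. Lengths are in mm, angles in rad, forces in N, time in s.
With the tool pointing down it reaches from about 275 to 1000 mm from the base axis. Payload 8.4 kg.
Tool frame: the origin (TCP) lies midway between the tips of the shut fingers; the grasp point (between the pads) lies 19 mm behind it; z points along the fingers, y is the direction in which the jaws open and shut (so a half turn about z gives the same grasp; the last joint's range is limited). The gripper opens to 85 mm and grips with 20 to 120 N. Pads are 22 mm wide; open, the fingers measure 114 mm over their backs; the gripper's body (76 mm by 85 mm) begins 54 mm behind the grasp point. The pads swing forward as they close: fully open they stand 13 mm farther back than shut.
Start: joints at [1.153, 0.353, 1.633, -0, 1.155, -0.002], TCP at [252.45, 571.749, 231.281] pointing down, gripper open.
Joint ranges: [-2.63, 2.63], [-0.92, 2.1], [0.06, 2.66], [-1.3, 4.44], [0, 2.69], [-3.02, 3.02]. Speed limits (rad/s): [2.22, 2.22, 2.79, 3.14, 3.14, 3.14].

INTERFACE

Orientations are given as [roll, pitch, yaw] about the fixed x, y, z axes, in that order (R = Rz(yaw) Ry(pitch) Rx(roll)).
In Python, from rig import * gives the robot as it stands.
- The arm moves only by the tool play_rows, never from a script. Its argument "moves" is a list of rows, each a list of 3 entries, a list of its own where there are three numbers: the shift along the tool's x, y, z in m, then the turn, a rotation vector about the tool's x, y, z in rad, then the opening in per cent of the stroke, from 0 (shut) to 100 (fully open). In form: [[[x, y, z], [rx, ry, rz], fingers], ...]. A call has 1 to 20 rows; each row shifts and turns the commanded pose from where the row before left it, along the tool's axes as they then stand; what a row does not reach is not made up. A row lasts 1/10 s, in which the tool goes at most 50 mm and 8.59 degrees, less where a joint would pass 70% of its speed; a pose out of reach is approached as far as the arm can. A call is refused whole if a number of a shift passes 0.05 or a number of a turn 0.15, either way. A call with a gripper value outside its range is refused whole. The fingers move at their own pace and stop on an object; "squeeze" is the grip in N (left out, the last holds). Time passes only in rows, so rows that do not move let the fingers close. It gives the time, the measured TCP pose, the force and the opening at its end, in the units of the state.
- sense(): the state, without advancing time (a new reading comes with each control period).
- grab_frame(name): name is "scene" or "top" or "wrist"; returns a dict with "pixels" (400x640x3 uint8, red, green, blue), "intrinsics" (3x3 intrinsics, pixels), "distortion" ([k1, k2, p1, p2, k3] as OpenCV has them; the pictures are not rectified), "R" (3x3) and "t" (3): a world point X has camera coordinates R X + t. Camera axes: x right, y down, z forward; pixel columns grow to the right and rows downward; lengths in mm; the calibration is good to about 2 mm. A picture is of the moment at which its call begins. There is no depth.
- sign_off(): hands the job in, once; it reports no verdict.
The state is a dict: "clock": time; "qpos": joint angles; "qvel": joint speeds; "joint_efforts": joint torques, N m; "eef_pos": TCP position; "tcp_rot": TCP orientation; "contact_force": force on the tool from outside, world axes, zero at the start; "wrist_torque": the same for the moment, N m; "opening": opening from 0.0 (shut) to 1.0 (fully open).
Only numpy, scipy, OpenCV 4.12 (cv2) and the standard library are available. Lean on these libraries where they do the work, as an engineer would, in place of code of your own. Each camera call takes 0.05 s, during which the arm holds its last target. There are 200 camera calls.

TASK

Zero the bench scale with the empty tin on its pan: push the blue sliding cover all the way to the left (as seen from the robot), reach a fingertip into the well it uncovers, press the sunken yellow key right down and keep it down for a full second, then let it up and push the cover fully shut again. Only push and press: do not pick up, tip or shove the scale, and leave the tin on the pan and the brush, screwdriver and jar where they are.

Things in the scene. Friction and masses are not known exactly. Their poses are not given: they have to be found in the camera images.
- scale: grey bench scale, 2.5 kg, loose on rubber feet; 280 mm (its x) by 260 mm (its y), flat top 52 mm above the bench. Origin: centre of its underside, on the bench. x points from the control side (nearest the robot) to the pan side, y to the left as seen from the robot, z up. A black readout 20 by 110 mm, 8 mm high, crosses the top at x = -26 mm
- channel (a point): middle of the cover's channel, level with the scale's flat top, at x = -85, y = 0 mm of the scale. Two aluminium rails along the scale's y, 8 mm wide, 14 mm high (tops 66 mm above the bench), from y = -122 to +122 mm, leave a 66 mm wide channel between them, centred here; its ends are open. Axes as the scale's
- well (a point): centre of the mouth of the key's well, level with the flat top: a square upright hole 46 by 46 mm, sides along the scale's x and y, 38 mm deep, at x = -85, y = -50 mm of the scale, in the channel between the rails. Covered by the blue cover at the start
- key_top (a point): centre of the top face of the yellow key in the middle of the well: a round push key of 34 mm diameter whose top lies 24 mm below the well's mouth when up (28 mm above the bench). Axes as the scale's
- key (a joint): travel of the yellow key downwards, m: 0 up, 0.006 right down on its stop. A spring pushes it up: 1.5 N starts it, 5 N takes it right down; it rises when let go
- cover (a joint): travel of the blue cover along the scale's +y (to the left), m: 0 fully shut over the well, 0.072 fully open against its stop, when the well is wholly clear. It starts shut or up to 0.012 open. About 1.2 N of friction; it stays where it is left
- cover_right_end (a point): centre of the right (-y) end face of the blue cover, 60 mm above the bench; push it towards the scale's +y to open. The cover is a plain block 62 mm (x) by 90 mm (y), 12 mm thick, top 66 mm above the bench, flush with the rails beside it, underside 2 mm above the flat top. When shut, this face is at y = -95 mm of the scale. Axes as the scale's
- cover_left_end (a point): centre of the left (+y) end face of the blue cover, same height; push this face towards the scale's -y to shut. With the cover open the channel runs on 55 mm beyond this face, to the rails' ends. Axes as the scale's
- pan (a point): centre of the top of the round steel pan, 140 mm diameter, 64 mm above the bench, at x = +62, y = 0 mm of the scale
- tin: small empty round aluminium tin, open above, 70 mm wide at the rim, narrower below, 35 mm high, 90 g, standing loose near the middle of the pan. Origin: centre of its underside
- brush: loose shoe brush lying bristles down: black bristle block under a pale wooden back, 170 by 56 mm, 44 mm high; origin at the centre of its underside, x along it. To the left of the scale
- screwdriver: loose wooden-handled screwdriver lying on the bench to the right of the scale, about 200 mm long and 26 mm high; origin under its middle, x along it from handle to tip
- jar: loose jar with a brass lid, 60 mm diameter, 75 mm high, on the left of the bench; origin at the centre of its underside
Not all that is in view belongs to the job. Leave any brown or pink look-alike of the tin alone.

How it is judged:
By the outcome, as a careful person would: the job done as asked, in the order asked, and still so for the second after the job is handed in, with the robot touching nothing.
It also fails if it takes over 50 s, if anything falls off the work surface, if the arm or the gripper's body presses on something with over 40 N, if the wrist force passes 120 N, or if a joint passes its speed limit or range.

## Working session

There is one attempt and no reset: what is moved stays moved. The work goes in short steps, Python scripts to look and compute and a tool call to move; the robot and the scene stay as the last step left them, time stands still between calls to the robot, and variables do not carry over. Pictures are saved under pics/ and viewed, about 8 in all and at most 12, crops included, and the job is handed in when it is done.

Besides the shell and the picture viewer there is one more tool, called as name(argument=value, ...), one argument or row to a line, values as JSON. play_rows: Moves the arm, as the interface text tells. Its arguments: {"type":"object","properties":{"moves":{"type":"array"},"squeeze":{"type":"number"}},"required":["moves"]}

```bash
mkdir -p pics; ls
python3 - <<'E'
from rig import *
import cv2,json
s=sense();print(s)
for n in("scene","top"):
    f=grab_frame(n);cv2.imwrite(f"pics/{n}0.png",f["pixels"][:,:,::-1])
    print(n,f["intrinsics"],f["distortion"],f["R"],f["t"])
E
```

```text
pics
{'clock': 0.0, 'qpos': array([ 1.15261209e+00,  3.53633501e-01,  1.63409690e+00,  1.57745387e-05,
        1.15520215e+00, -2.40451866e-03]), 'qvel': array([ 6.00083847e-04,  9.54674256e-04,  1.55670358e-03,  5.51929921e-05,
       -4.29062525e-04,  3.46899500e-04]), 'joint_efforts': array([-4.39956766e-04, -6.05254483e+01, -3.42069483e+01, -1.18316621e-04,
        9.48203669e-03, -1.96694270e-05]), 'eef_pos': array([252.25336726, 571.33722459, 230.58675995]), 'tcp_rot': array([-3.14025280e+00, -1.76449574e-05,  2.72580654e+00]), 'contact_force': array([0.38830912, 0.10179578, 0.52259463]), 'wrist_torque': array([ 0.02196292, -0.00460833, -0.0130376 ]), 'opening': 0.9985240110062219}
scene [[375.07440227   0.         312.57560065]
 [  0.         375.07440227 211.25184786]
 [  0.           0.           1.        ]] [-0.06955154  0.          0.          0.          0.        ] [[-0.83885906  0.54433957 -0.00314821]
 [ 0.3691365   0.56459135 -0.73822412]
 [-0.40006715 -0.62042811 -0.67454818]] [ 496.53232479 -242.93286272 1188.75862664]
top [[507.91429791   0.         320.73843727]
 [  0.         507.91429791 201.08714303]
 [  0.           0.           1.        ]] [-0.13719623  0.          0.          0.          0.        ] [[-0.0096555  -0.99986188  0.01352776]
 [-0.98686938  0.00734699 -0.16135319]
 [ 0.16123151 -0.01490808 -0.98680401]] [  93.92011098  651.24196093 1066.92204246]
```

View pics/top0.png

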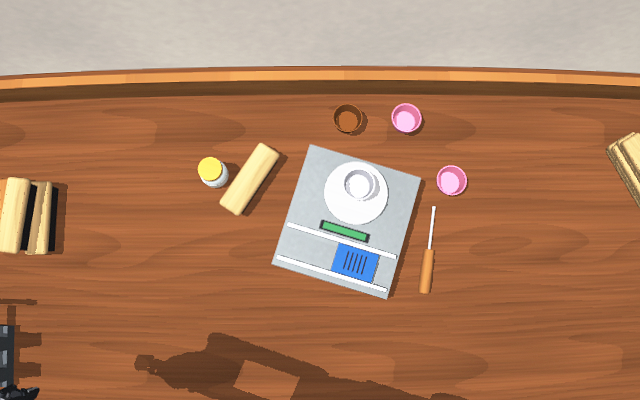

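View pics/scene0.png

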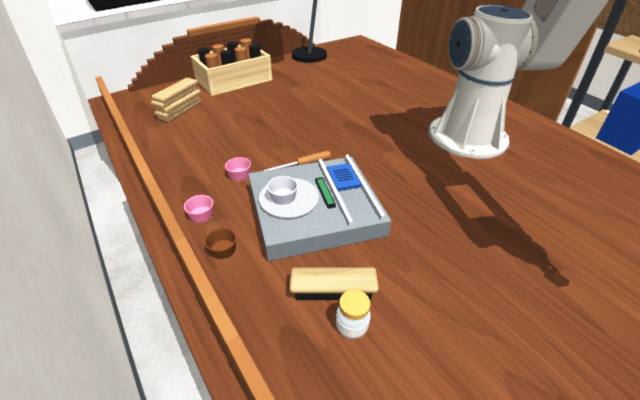

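The top view shows the scale with its top corners near (309,145), (421,178), (387,298) and (272,263), and the blue cover at about (356,262). The tin is on the pan at (360,184). The brush is at left (250,178), the jar at (212,172) and the screwdriver at right (428,250). The brown cup (348,118) and the pink cups (406,117) and (452,180) are the look-alikes. I'll enlarge the scale to read exact corners.

Run:
```python
import cv2
im=cv2.imread("pics/top0.png")[135:310,260:440]
cv2.imwrite("pics/top0c.png",cv2.resize(im,None,fx=4,fy=3.4285714*1,interpolation=cv2.INTER_CUBIC) if 0 else cv2.resize(im[:150+25],None,fx=3.4,fy=3.4,interpolation=cv2.INTER_CUBIC))
```

```text
(no output)
```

View pics/top0c.png

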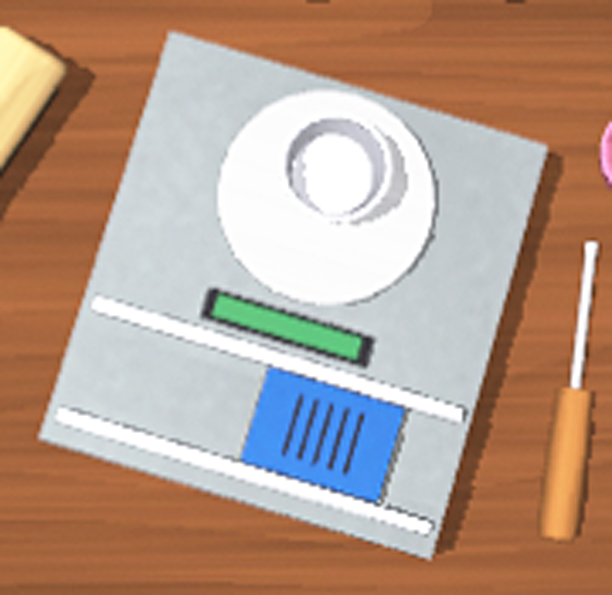

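```bash
cat > h.py <<'E'
import numpy as np,cv2
from scipy.optimize import least_squares
from rig import *
def proj(f,X):
    return cv2.projectPoints(np.asarray(X,float).reshape(-1,3),cv2.Rodrigues(f["R"])[0],f["t"],f["intrinsics"],np.array(f["distortion"]))[0].reshape(-1,2)
def S(p,P):
    P=np.asarray(P,float).reshape(-1,3);c,s=np.cos(p[2]),np.sin(p[2])
    return np.c_[p[0]+c*P[:,0]-s*P[:,1],p[1]+s*P[:,0]+c*P[:,1],P[:,2]]
E
python3 - <<'E'
from h import *
f=grab_frame("top")
cr=np.array([(170,32),(547,147),(432,558),(40,438),(94,303),(465,413),(433,527),(58,414),(407,408),(380,503),(266,368),(243,460)],float)
px=(cr+.5)/3.4-.5+[260,135]
def M(c):
    return [(140,130,52),(140,-130,52),(-140,-130,52),(-140,130,52),(-48,122,66),(-48,-122,66),(-122,-122,66),(-122,122,66),(-54,-95+c,66),(-116,-95+c,66),(-54,-5+c,66),(-116,-5+c,66)]
r=least_squares(lambda p:(proj(f,S(p,M(p[3])))-px).ravel(),[500,-50,-.3,5],loss='soft_l1',x_scale=[100,100,.1,10])
p=r.x;print(p,np.degrees(p[2]));print((proj(f,S(p,M(p[3])))-px).round(1).tolist())
for n,P in dict(well=(-85,-50,52),re=(-85,-95+p[3],60),le_open=(-85,67,60),chan_l=(-85,122,52)).items(): print(n,S(p,P).round(1))
E
```

```text
[ 6.09874295e+02  3.00977043e+01 -3.04696711e-01  8.67749245e+00] -17.457835583288837
[[-0.0, -0.1], [0.1, -0.6], [0.0, 0.1], [0.2, 0.3], [0.2, -0.0], [-0.6, 0.5], [-0.6, 0.2], [0.4, 0.2], [-0.1, -0.1], [-0.2, -0.2], [1.3, -0.5], [-0.3, 0.2]]
well [[513.8   7.9  52. ]]
re [[502.9 -26.7  60. ]]
le_open [[548.9 119.5  60. ]]
chan_l [[565.4 172.   52. ]]
```

play_rows(
  moves=[
    [[0, 0, 0], [0, 0, -0.111], 0],
    [[-0.022, -0.0277, 0], [0, 0, 0], 0],
    [[-0.022, -0.0277, 0], [0, 0, 0], 0],
    [[-0.022, -0.0277, 0], [0, 0, 0], 0],
    [[-0.022, -0.0277, 0], [0, 0, 0], 0],
    [[-0.022, -0.0277, 0], [0, 0, 0], 0],
    [[-0.022, -0.0277, 0], [0, 0, 0], 0],
    [[-0.022, -0.0277, 0], [0, 0, 0], 0],
    [[-0.022, -0.0277, 0], [0, 0, 0], 0],
    [[-0.022, -0.0277, 0], [0, 0, 0], 0],
    [[-0.022, -0.0277, 0], [0, 0, 0], 0],
    [[-0.022, -0.0277, 0], [0, 0, 0], 0],
    [[-0.022, -0.0277, 0], [0, 0, 0], 0],
    [[-0.022, -0.0277, 0], [0, 0, 0], 0],
    [[-0.022, -0.0277, 0], [0, 0, 0], 0],
    [[-0.022, -0.0277, 0], [0, 0, 0], 0],
    [[-0.022, -0.0277, 0], [0, 0, 0], 0],
    [[-0.022, -0.0277, 0], [0, 0, 0], 0],
    [[-0.022, -0.0277, 0], [0, 0, 0], 0],
    [[-0.022, -0.0277, 0], [0, 0, 0], 0],
  ],
)

```text
clock: 2.15
eef_pos: [493.4, -57.2, 231.2]
tcp_rot: [3.142, -0.0, 2.837]
contact_force: [0.1, 0.5, -0.1]
opening: -0.004
```

play_rows(
  moves=[
    [[0, 0, 0.025], [0, 0, 0], 0],
    [[0, 0, 0.025], [0, 0, 0], 0],
    [[0, 0, 0], [0, 0, 0], 0],
    [[0, 0, 0], [0, 0, 0], 0],
    [[0, 0, 0], [0, 0, 0], 0],
  ],
)

```text
clock: 2.65
eef_pos: [494.0, -55.6, 182.5]
tcp_rot: [3.141, 0.002, 2.837]
contact_force: [0.7, -0.4, 0.3]
opening: 0.004
```

```bash
cat >> h.py <<'E'
P0=np.array([609.87,30.1,-0.3047])
def st(p=P0):
    s=sense();c,n=np.cos(p[2]),np.sin(p[2]);d=s["eef_pos"]-[p[0],p[1],0];f=s["contact_force"]
    print("t",round(s["clock"],2),"scale xyz",np.round([c*d[0]+n*d[1],-n*d[0]+c*d[1],d[2]],1),"rot",s["tcp_rot"].round(3),"F(scale)",np.round([c*f[0]+n*f[1],-n*f[0]+c*f[1],f[2]],2),"open",round(s["opening"],2))
E
python3 - <<'E'
from h import *
st()
f=grab_frame("wrist");cv2.imwrite("pics/w1.png",f["pixels"][:,:,::-1])
import pickle;pickle.dump(f,open("w1.pkl","wb"))
print((-f["R"].T@f["t"]).round(0))
E
```

```text
t 2.65 scale xyz [ -84.8 -116.5  182.5] rot [3.141e+00 2.000e-03 2.837e+00] F(scale) [ 0.8  -0.13  0.35] open 0.0
[419. -32. 325.]
```

View pics/w1.png

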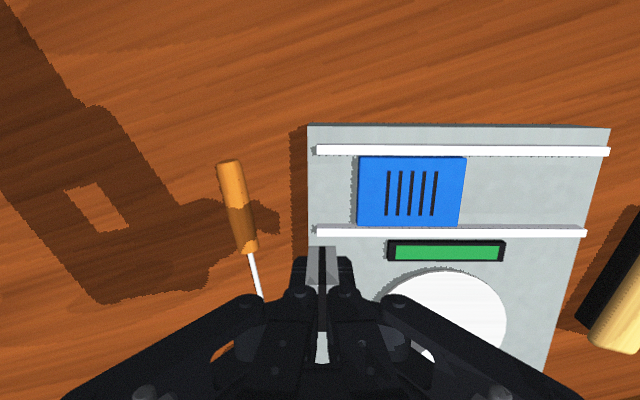

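The wrist view shows the near edge of the scale from (307,124) to (610,128). The near rail ends at (317,150) and (610,152), and the far rail at (313,230) and (587,233). The cover corners are (360,156), (467,157), (459,227) and (358,225). I'll refit with these as a second measurement.

Run:
```python
from h import *
import pickle
f=pickle.load(open("w1.pkl","rb"))
px=np.array([(307,124),(610,128),(317,145),(611,148),(313,235),(586,237),(359,156),(467,157),(459,227),(358,226)],float)
M=lambda c:[(-140,-130,52),(-140,130,52),(-122,-122,66),(-122,122,66),(-48,-122,66),(-48,122,66),(-116,-95+c,66),(-116,-5+c,66),(-54,-5+c,66),(-54,-95+c,66)]
r=least_squares(lambda p:(proj(f,S(p,M(p[3])))-px).ravel(),[610,30,-.3,8],loss='soft_l1',x_scale=[100,100,.1,10])
p=r.x;print(p);print((proj(f,S(p,M(p[3])))-px).round(1).tolist())
print(S(p,(-85,-50,52)))
```

```text
[ 6.08025774e+02  3.03482970e+01 -3.14504210e-01  9.31908965e+00]
[[-0.0, 0.5], [0.6, -0.0], [-0.9, 3.4], [-1.3, 3.4], [2.8, -3.6], [0.1, -3.7], [1.0, 0.0], [1.2, 0.1], [-1.3, -0.7], [-1.3, -0.5]]
[[511.72778397   9.09513196  52.        ]]
```

Run:
```python
from h import *
import pickle
f=pickle.load(open("w1.pkl","rb"))
px=np.array([(307,124),(610,128),(317,145),(611,148),(313,235),(586,237),(359,156),(467,157),(459,227),(358,226)],float)
M=lambda c:[(-140,-130,52),(-140,130,52),(-126,-122,66),(-126,122,66),(-44,-122,66),(-44,122,66),(-116,-95+c,66),(-116,-5+c,66),(-54,-5+c,66),(-54,-95+c,66)]
r=least_squares(lambda p:(proj(f,S(p,M(p[3])))-px).ravel(),[610,30,-.3,8],loss='soft_l1',x_scale=[100,100,.1,10])
p=r.x;print(p);print((proj(f,S(p,M(p[3])))-px).round(1).tolist())
print(S(p,(-85,-50,52)))
```

```text
[ 6.08205537e+02  3.03455455e+01 -3.14122952e-01  9.31204644e+00]
[[-0.0, 0.8], [0.6, 0.1], [-0.9, -1.3], [-0.0, -1.2], [2.8, 0.8], [-1.1, 0.5], [1.0, 0.3], [1.2, 0.3], [-1.3, -0.5], [-1.2, -0.3]]
[[511.9156567    9.05566765  52.        ]]
```

play_rows(
  moves=[
    [[0.0015, 0, 0.03], [0, 0, 0.005], 0],
    [[0, 0, 0.03], [0, 0, 0], 0],
    [[0, 0, 0.03], [0, 0, 0], 0],
    [[0, 0, 0.02], [0, 0, 0], 0],
    [[0, 0, 0.01], [0, 0, 0], 0],
    [[0, 0, 0.0045], [0, 0, 0], 0],
    [[0, 0, 0], [0, 0, 0], 0],
    [[0, 0, 0], [0, 0, 0], 0],
  ],
)

```text
clock: 3.5
eef_pos: [492.6, -55.3, 57.8]
tcp_rot: [3.141, 0.002, 2.832]
contact_force: [0.6, -0.5, 0.8]
opening: -0.002
```

play_rows(
  moves=[
    [[0, 0.005, 0], [0, 0, 0], 0],
    [[0, 0.005, 0], [0, 0, 0], 0],
    [[0, 0.005, 0], [0, 0, 0], 0],
    [[0, 0.005, 0], [0, 0, 0], 0],
    [[0, 0.005, 0], [0, 0, 0], 0],
    [[0, 0.005, 0], [0, 0, 0], 0],
    [[0, 0, 0], [0, 0, 0], 0],
  ],
)

```text
clock: 4.2
eef_pos: [501.2, -26.1, 56.8]
tcp_rot: [3.141, 0.0, 2.832]
contact_force: [-0.2, -0.7, -0.2]
opening: 0.0
```

```bash
sed -i 's/^P0=.*/P0=np.array([609.0,30.2,-0.3095])/' h.py
python3 - <<'E'
from h import *
st()
f=grab_frame("wrist");cv2.imwrite("pics/w2.png",f["pixels"][:,:,::-1])
E
```

```text
t 4.2 scale xyz [-85.5 -86.4  56.8] rot [3.141 0.    2.832] F(scale) [ 0.06 -0.72 -0.24] open 0.0
```

View pics/w2.png

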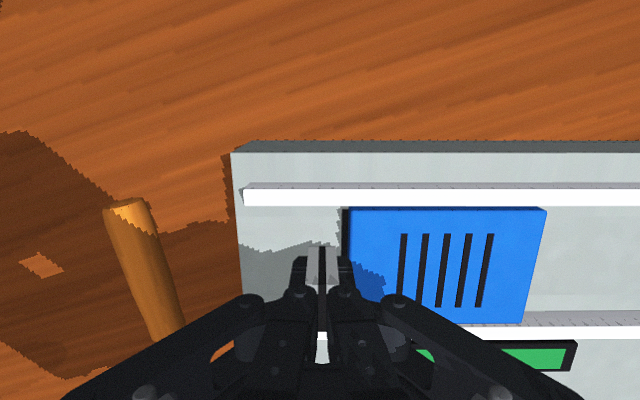

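The wrist view shows the finger's right side at the cover's right face (about (347,260)), in the channel and clear of both rails. Next I push the cover.

play_rows(
  moves=[
    [[0, 0.005, 0], [0, 0, 0], 0],
    [[0, 0.005, 0], [0, 0, 0], 0],
    [[0, 0.005, 0], [0, 0, 0], 0],
    [[0, 0.005, 0], [0, 0, 0], 0],
    [[0, 0.005, 0], [0, 0, 0], 0],
    [[0, 0.005, 0], [0, 0, 0], 0],
    [[0, 0.004, 0], [0, 0, 0], 0],
    [[0, 0.003, 0], [0, 0, 0], 0],
  ],
)

```text
clock: 5.05
eef_pos: [512.2, 9.0, 56.7]
tcp_rot: [-3.142, -0.0, 2.832]
contact_force: [-1.1, 0.1, -0.5]
opening: 0.0
```

play_rows(
  moves=[
    [[0, 0.002, 0], [0, 0, 0], 0],
    [[0, 0.002, 0], [0, 0, 0], 0],
    [[0, 0.002, 0], [0, 0, 0], 0],
    [[0, 0, 0], [0, 0, 0], 0],
  ],
)

```text
clock: 5.45
eef_pos: [514.3, 14.4, 56.8]
tcp_rot: [3.141, 0.0, 2.832]
contact_force: [-0.2, -0.1, -0.3]
opening: 0.001
```

Run:
```python
from h import *
st()
```

```text
t 5.45 scale xyz [-85.4 -43.9  56.8] rot [3.141 0.    2.832] F(scale) [-0.18 -0.17 -0.31] open 0.0
```

play_rows(
  moves=[
    [[0, 0.002, 0], [0, 0, 0], 0],
    [[0, 0.001, 0], [0, 0, 0], 0],
    [[0, 0.001, 0], [0, 0, 0], 0],
  ],
)

```text
clock: 5.75
eef_pos: [515.4, 18.1, 56.8]
tcp_rot: [3.142, 0.0, 2.832]
contact_force: [-0.4, -0.8, 0.1]
opening: -0.001
```

play_rows(
  moves=[
    [[0, 0.001, 0], [0, 0, 0], 0],
  ],
)

```text
clock: 5.85
eef_pos: [515.7, 19.0, 56.8]
tcp_rot: [3.142, 0.0, 2.832]
contact_force: [-1.1, -2.6, 0.7]
opening: -0.002
```

Run:
```python
from h import *
st()
f=grab_frame("wrist");cv2.imwrite("pics/w3.png",f["pixels"][:,:,::-1])
import pickle;pickle.dump(f,open("w3.pkl","wb"))
```

```text
t 5.85 scale xyz [-85.5 -39.1  56.8] rot [3.142 0.    2.832] F(scale) [-0.3  -2.78  0.72] open -0.0
```

View pics/w3.png

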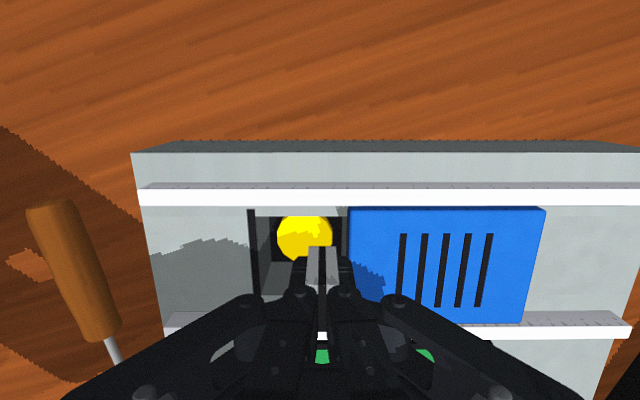

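The wrist view shows the cover's right edge at u≈348, the yellow key at (305,238), and the well's left wall at u≈253. The cover is at or near its stop, so I'll creep on and watch the force.

play_rows(
  moves=[
    [[0, 0.001, 0], [0, 0, 0], 0],
  ],
)

```text
clock: 6.0
eef_pos: [516.0, 20.0, 56.8]
tcp_rot: [3.142, 0.0, 2.832]
contact_force: [-1.3, -0.9, 0.8]
opening: 0.002
```

play_rows(
  moves=[
    [[0, 0, 0], [0, 0, 0], 0],
  ],
)

```text
clock: 6.1
eef_pos: [516.0, 20.0, 56.8]
tcp_rot: [3.142, 0.0, 2.832]
contact_force: [-0.9, -0.5, -0.7]
opening: -0.0
```

play_rows(
  moves=[
    [[0, 0.0005, 0], [0, 0, 0], 0],
  ],
)

```text
clock: 6.2
eef_pos: [516.1, 20.4, 56.8]
tcp_rot: [3.142, 0.0, 2.832]
contact_force: [0.7, -0.5, 0.2]
opening: 0.0
```

play_rows(
  moves=[
    [[0, 0, 0], [0, 0, 0], 0],
  ],
)

```text
clock: 6.3
eef_pos: [516.1, 20.5, 56.8]
tcp_rot: [3.142, 0.0, 2.832]
contact_force: [-0.5, 0.0, 0.5]
opening: 0.001
```

play_rows(
  moves=[
    [[0, 0.001, 0], [0, 0, 0], 0],
  ],
)

```text
clock: 6.4
eef_pos: [516.4, 21.3, 56.8]
tcp_rot: [3.142, 0.0, 2.832]
contact_force: [-1.4, -0.8, -0.4]
opening: -0.002
```

play_rows(
  moves=[
    [[0, 0.001, 0], [0, 0, 0], 0],
  ],
)

```text
clock: 6.5
eef_pos: [516.7, 22.4, 56.8]
tcp_rot: [-3.142, 0.0, 2.832]
contact_force: [-1.0, -0.6, 0.1]
opening: -0.001
```

play_rows(
  moves=[
    [[0, 0.001, 0], [0, 0, 0], 0],
  ],
)

```text
clock: 6.6
eef_pos: [516.9, 23.2, 56.8]
tcp_rot: [-3.141, -0.0, 2.832]
contact_force: [-1.3, -6.6, 1.4]
opening: -0.0
```

Run:
```python
from h import *
st()
```

```text
t 6.6 scale xyz [-85.6 -34.7  56.8] rot [-3.141 -0.     2.832] F(scale) [ 0.8  -6.71  1.35] open -0.0
```

play_rows(
  moves=[
    [[0, 0.0003, 0], [0, 0, 0], 0],
    [[0, 0, 0], [0, 0, 0], 0],
  ],
)

```text
clock: 6.8
eef_pos: [516.9, 23.1, 56.8]
tcp_rot: [-3.141, -0.0, 2.832]
contact_force: [-0.1, -6.7, 0.2]
opening: -0.002
```

Run:
```python
from h import *
st()
f=grab_frame("wrist");cv2.imwrite("pics/w4.png",f["pixels"][:,:,::-1])
```

```text
t 6.8 scale xyz [-85.5 -34.8  56.8] rot [-3.141 -0.     2.832] F(scale) [ 1.99 -6.4   0.19] open -0.0
```

View pics/w4.png

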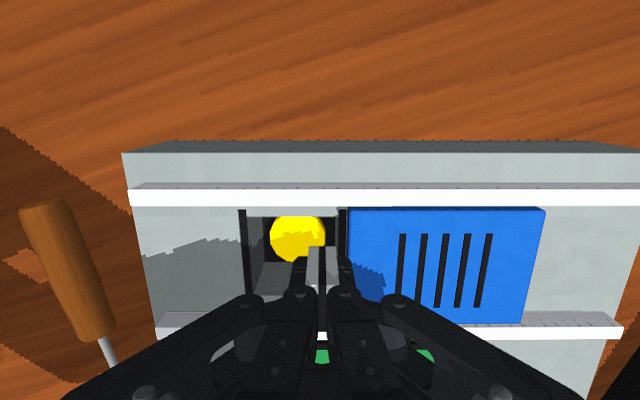

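The wrist view shows the cover at its stop, with a steady 6.7 N. The well mouth's near edge runs from about (241,209) to (337,209), and the key is at (298,238). I'll turn that into the well centre relative to the TCP.

Run:
```python
from h import *
f=grab_frame("wrist")
# ray to plane
def ray(u,v,z):
    n=cv2.undistortPoints(np.array([[[u,v]]],float),f["intrinsics"],np.array(f["distortion"])).ravel()
    d=f["R"].T@np.array([*n,1]);C=-f["R"].T@f["t"];return C+d*(z-C[2])/d[2]
c,s=np.cos(P0[2]),np.sin(P0[2])
def sc(X): d=X-[P0[0],P0[1],0];return np.round([c*d[0]+s*d[1],-s*d[0]+c*d[1],X[2]],1)
for n,a in dict(wellNR=(239,209,52),wellNL=(337,209,52),key=(298,240,28),coverNR=(348,208,66),keyleft=(269.5,238,28),railR=(127,190,66),railL=(153,338,66)).items(): print(n,sc(ray(*a)))
st()
for k,P in dict(NR=(-108,-73,52),NL=(-108,-27,52),FR=(-62,-73,52),key=(-85,-50,28),cover=(-116,-23,66)).items(): print(k,proj(f,S(P0,P)).round(0))
```

```text
wellNR [-112.3  -76.    52. ]
wellNL [-112.3  -27.4   52. ]
key [-84.3 -49.1  28. ]
coverNR [-117.7  -23.1   66. ]
keyleft [-85.6 -66.   28. ]
railR [-126.2 -121.    66. ]
railL [ -46.1 -122.9   66. ]
t 6.9 scale xyz [-85.6 -34.8  56.8] rot [-3.141 -0.     2.832] F(scale) [ 0.54 -5.22  0.29] open 0.0
NR [[246. 217.]]
NL [[338. 217.]]
FR [[252. 296.]]
key [[296. 239.]]
cover [[348. 211.]]
```

play_rows(
  moves=[
    [[0, -0.005, 0], [0, 0, 0], 0],
    [[0, -0.005, 0], [0, 0, 0], 0],
    [[0, -0.0055, 0], [0, 0, 0], 0],
    [[0, 0, 0], [0, 0, 0], 0],
    [[0, 0, 0.008], [0, 0, 0], 0],
    [[0, 0, 0.008], [0, 0, 0], 0],
    [[0, 0, 0.006], [0, 0, 0], 0],
    [[0, 0, 0.003], [0, 0, 0], 0],
    [[0, 0, 0], [0, 0, 0], 0],
  ],
)

```text
clock: 7.8
eef_pos: [511.8, 8.9, 31.0]
tcp_rot: [-3.141, -0.001, 2.832]
contact_force: [-0.1, -0.5, -0.4]
opening: 0.001
```

play_rows(
  moves=[
    [[0, 0, 0.003], [0, 0, 0], 0],
    [[0, 0, 0.002], [0, 0, 0], 0],
    [[0, 0, 0.002], [0, 0, 0], 0],
    [[0, 0, 0], [0, 0, 0], 0],
  ],
)

```text
clock: 8.2
eef_pos: [512.6, 8.9, 24.8]
tcp_rot: [3.141, 0.0, 2.832]
contact_force: [-0.6, -0.0, 3.0]
opening: -0.002
```

play_rows(
  moves=[
    [[0, 0, 0.001], [0, 0, 0], 0],
    [[0, 0, 0], [0, 0, 0], 0],
  ],
)

```text
clock: 8.4
eef_pos: [512.6, 8.9, 23.9]
tcp_rot: [3.141, 0.0, 2.832]
contact_force: [0.3, 1.8, 4.1]
opening: -0.001
```

Run:
```python
from h import *
st()
```

```text
t 8.4 scale xyz [-85.3 -49.7  23.9] rot [3.141 0.    2.832] F(scale) [-0.29  1.79  4.11] open -0.0
```

The force follows the spring (1.5 N rising to 5 N). I continue to the stop and then hold.

play_rows(
  moves=[
    [[0, 0, 0.001], [0, 0, 0], 0],
    [[0, 0, 0.001], [0, 0, 0], 0],
    [[0, 0, 0], [0, 0, 0], 0],
  ],
)

```text
clock: 8.7
eef_pos: [512.6, 8.9, 22.0]
tcp_rot: [3.141, 0.0, 2.832]
contact_force: [0.9, -0.2, 7.2]
opening: -0.001
```

play_rows(
  moves=[
    [[0, 0, 0.0005], [0, 0, 0], 0],
    [[0, 0, 0], [0, 0, 0], 0],
  ],
)

```text
clock: 8.9
eef_pos: [512.6, 8.9, 21.9]
tcp_rot: [3.141, 0.0, 2.832]
contact_force: [-1.5, 0.2, 13.1]
opening: 0.001
```

On the stop with 13 N. Holding for 1.6 s, then lifting.

play_rows(
  moves=[
    [[0, 0, 0], [0, 0, 0], 0],
    [[0, 0, 0], [0, 0, 0], 0],
    [[0, 0, 0], [0, 0, 0], 0],
    [[0, 0, 0], [0, 0, 0], 0],
    [[0, 0, 0], [0, 0, 0], 0],
    [[0, 0, 0], [0, 0, 0], 0],
    [[0, 0, 0], [0, 0, 0], 0],
    [[0, 0, 0], [0, 0, 0], 0],
    [[0, 0, 0], [0, 0, 0], 0],
    [[0, 0, 0], [0, 0, 0], 0],
    [[0, 0, 0], [0, 0, 0], 0],
    [[0, 0, 0], [0, 0, 0], 0],
    [[0, 0, 0], [0, 0, 0], 0],
    [[0, 0, 0], [0, 0, 0], 0],
    [[0, 0, 0], [0, 0, 0], 0],
    [[0, 0, 0], [0, 0, 0], 0],
  ],
)

```text
clock: 10.5
eef_pos: [512.6, 8.8, 21.9]
tcp_rot: [3.141, 0.001, 2.832]
contact_force: [-2.2, 1.7, 12.7]
opening: -0.002
```

play_rows(
  moves=[
    [[0, 0, -0.004], [0, 0, 0], 0],
    [[0, 0, -0.006], [0, 0, 0], 0],
    [[0, 0, -0.01], [0, 0, 0], 0],
    [[0, 0, -0.02], [0, 0, 0], 0],
    [[0, 0, -0.025], [0, 0, 0], 0],
    [[0, 0, -0.015], [0, 0, 0], 0],
    [[0, 0, 0], [0, 0, 0], 0],
  ],
)

```text
clock: 11.2
eef_pos: [513.6, 8.8, 103.5]
tcp_rot: [3.141, 0.003, 2.832]
contact_force: [0.3, 0.5, -0.3]
opening: 0.0
```

play_rows(
  moves=[
    [[0, 0.02, 0], [0, 0, 0], 0],
    [[0, 0.025, 0], [0, 0, 0], 0],
    [[0, 0.03, 0], [0, 0, 0], 0],
    [[0, 0.03, 0], [0, 0, 0], 0],
    [[0, 0.025, 0], [0, 0, 0], 0],
    [[0, 0.017, 0], [0, 0, 0], 0],
    [[0, 0, 0], [0, 0, 0], 0],
    [[0, 0, 0], [0, 0, 0], 0],
  ],
)

```text
clock: 12.0
eef_pos: [556.4, 148.4, 100.6]
tcp_rot: [-3.141, -0.001, 2.833]
contact_force: [-0.3, -0.5, 0.2]
opening: -0.001
```

Run:
```python
from h import *
st()
```

```text
t 12.0 scale xyz [-86.1  96.6 100.6] rot [-3.141e+00 -1.000e-03  2.833e+00] F(scale) [-0.14 -0.61  0.25] open -0.0
```

play_rows(
  moves=[
    [[-0.001, 0, 0.015], [0, 0, 0], 0],
    [[0, 0, 0.015], [0, 0, 0], 0],
    [[0, 0, 0.009], [0, 0, 0], 0],
    [[0, 0, 0.004], [0, 0, 0], 0],
    [[0, 0, 0], [0, 0, 0], 0],
    [[0, 0, 0], [0, 0, 0], 0],
  ],
)

```text
clock: 12.6
eef_pos: [558.2, 148.4, 58.3]
tcp_rot: [3.142, 0.0, 2.832]
contact_force: [-0.2, -0.1, 0.3]
opening: -0.002
```

play_rows(
  moves=[
    [[0, -0.005, 0], [0, 0, 0], 0],
    [[0, -0.005, 0], [0, 0, 0], 0],
    [[0, -0.005, 0], [0, 0, 0], 0],
    [[0, -0.005, 0], [0, 0, 0], 0],
    [[0, -0.005, 0], [0, 0, 0], 0],
    [[0, -0.005, 0], [0, 0, 0], 0],
    [[0, -0.005, 0], [0, 0, 0], 0],
    [[0, -0.005, 0], [0, 0, 0], 0],
    [[0, -0.005, 0], [0, 0, 0], 0],
    [[0, -0.005, 0], [0, 0, 0], 0],
    [[0, -0.005, 0], [0, 0, 0], 0],
    [[0, -0.005, 0], [0, 0, 0], 0],
    [[0, -0.005, 0], [0, 0, 0], 0],
    [[0, -0.005, 0], [0, 0, 0], 0],
    [[0, -0.005, 0], [0, 0, 0], 0],
    [[0, -0.004, 0], [0, 0, 0], 0],
    [[0, -0.003, 0], [0, 0, 0], 0],
    [[0, 0, 0], [0, 0, 0], 0],
  ],
)

```text
clock: 14.4
eef_pos: [532.8, 70.0, 58.2]
tcp_rot: [-3.141, -0.0, 2.832]
contact_force: [-0.3, -0.6, -0.6]
opening: -0.004
```

Run:
```python
from h import *
st()
```

```text
t 14.4 scale xyz [-84.7  14.7  58.2] rot [-3.141 -0.     2.832] F(scale) [-0.04 -0.69 -0.58] open -0.0
```

play_rows(
  moves=[
    [[0, -0.002, 0], [0, 0, 0], 0],
    [[0, -0.002, 0], [0, 0, 0], 0],
    [[0, -0.001, 0], [0, 0, 0], 0],
  ],
)

```text
clock: 14.7
eef_pos: [531.4, 65.6, 58.2]
tcp_rot: [-3.141, -0.0, 2.832]
contact_force: [0.7, 1.5, 0.8]
opening: 0.001
```

play_rows(
  moves=[
    [[0, -0.001, 0], [0, 0, 0], 0],
  ],
)

```text
clock: 14.8
eef_pos: [531.1, 64.7, 58.2]
tcp_rot: [-3.141, -0.0, 2.832]
contact_force: [0.1, 1.0, 0.2]
opening: -0.0
```

play_rows(
  moves=[
    [[0, -0.001, 0], [0, 0, 0], 0],
  ],
)

```text
clock: 14.9
eef_pos: [530.8, 63.7, 58.2]
tcp_rot: [-3.141, -0.0, 2.832]
contact_force: [0.8, 1.3, -0.8]
opening: -0.001
```

play_rows(
  moves=[
    [[0, -0.001, 0], [0, 0, 0], 0],
  ],
)

```text
clock: 15.0
eef_pos: [530.5, 62.8, 58.2]
tcp_rot: [-3.142, -0.0, 2.832]
contact_force: [0.4, 3.1, 0.6]
opening: 0.003
```

play_rows(
  moves=[
    [[0, -0.0005, 0], [0, 0, 0], 0],
    [[0, 0, 0], [0, 0, 0], 0],
  ],
)

```text
clock: 15.2
eef_pos: [530.6, 62.7, 58.3]
tcp_rot: [3.141, -0.0, 2.831]
contact_force: [0.1, 4.5, -1.5]
opening: 0.003
```

play_rows(
  moves=[
    [[0, -0.0005, 0], [0, 0, 0], 0],
    [[0, 0, 0], [0, 0, 0], 0],
  ],
)

```text
clock: 15.4
eef_pos: [530.6, 62.5, 58.3]
tcp_rot: [3.14, 0.0, 2.831]
contact_force: [0.9, 6.4, -1.4]
opening: 0.001
```

Run:
```python
from h import *
st()
```

```text
t 15.4 scale xyz [-84.5   6.9  58.3] rot [3.14  0.    2.831] F(scale) [-1.09  6.34 -1.44] open 0.0
```

The cover is firm on the shut stop: 6.4 N, no further motion. I back off, lift and look.

play_rows(
  moves=[
    [[0, 0.005, 0], [0, 0, 0], 0],
    [[0, 0.005, 0], [0, 0, 0], 0],
    [[0, 0, -0.02], [0, 0, 0], 0],
    [[0, 0, -0.04], [0, 0, 0], 0],
    [[0, 0, -0.04], [0, 0, 0], 0],
    [[0, 0, -0.04], [0, 0, 0], 0],
    [[0, 0.035, -0.02], [0, 0, 0], 0],
    [[0, 0.04, 0], [0, 0, 0], 0],
    [[0, 0.04, 0], [0, 0, 0], 0],
    [[0, 0.04, 0], [0, 0, 0], 0],
    [[0, 0.04, 0], [0, 0, 0], 0],
    [[0, 0.04, 0], [0, 0, 0], 0],
    [[0, 0.04, 0], [0, 0, 0], 0],
    [[0, 0.04, 0], [0, 0, 0], 0],
    [[0, 0, 0], [0, 0, 0], 0],
    [[0, 0, 0], [0, 0, 0], 0],
  ],
)

```text
clock: 17.0
eef_pos: [628.9, 371.8, 217.4]
tcp_rot: [-3.14, -0.001, 2.833]
contact_force: [-0.1, 0.0, -0.4]
opening: 0.001
```

Run:
```python
from h import *
st()
f=grab_frame("top");im=f["pixels"][:,:,::-1]
a=cv2.imread("pics/top0.png")
k=lambda i:cv2.resize(np.ascontiguousarray(i[90:310,190:480]),None,fx=1.37,fy=1.37*1.0,interpolation=cv2.INTER_CUBIC)
b=cv2.resize(np.ascontiguousarray(im[135:310,260:440]),None,fx=3.4,fy=3.4,interpolation=cv2.INTER_CUBIC)
cv2.imwrite("pics/end.png",b)
d=cv2.absdiff(a,np.ascontiguousarray(im)).max(2)>60
n,_,s,_=cv2.connectedComponentsWithStats(d.astype(np.uint8));print([r.tolist() for r in s[1:] if r[4]>8])
```

```text
t 17.0 scale xyz [-85.1 331.5 217.4] rot [-3.140e+00 -1.000e-03  2.833e+00] F(scale) [-0.07  0.01 -0.39] open 0.0
[[31, 96, 240, 304, 34074], [251, 165, 244, 234, 17105], [219, 187, 38, 26, 486], [193, 275, 17, 19, 133], [206, 296, 14, 13, 99], [214, 310, 11, 8, 50], [0, 385, 39, 15, 403]]
```

View pics/end.png

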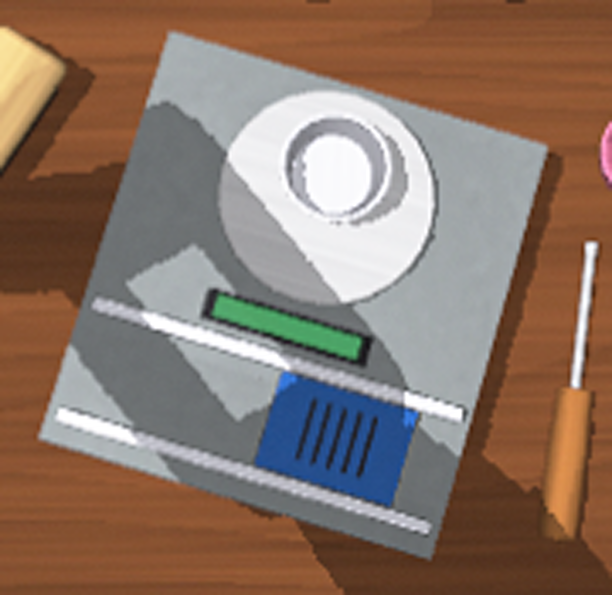

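The scale corners (170,32), (547,147), (432,558) and (40,438) have not moved, and the tin, brush end and screwdriver are in place. The cover's right edge moved about 13 crop px (8 mm) right of its start, as expected for fully shut. Handing in.

```bash
python3 -c "
from rig import *
print(sign_off())"
```

```text
the job is handed in; nothing more can be done
None
```

The bench scale job is done and handed in at about 17 s of the 50 s allowed; the sign-off gives no verdict.

- **Open:** I pushed the cover left until it met its stop, with a steady 6.7 N and no further motion.
- **Press:** I lowered a shut fingertip into the well and pressed the key to its stop. The force rose from about 3 N to 13 N, with the fingertip at 21.9 mm against the 22 mm expected. I held it there for at least 1.6 s and then lifted clear.
- **Shut:** I pushed the cover back to its shut stop (6.4 N, no further motion) and moved the arm clear of everything.

**Last checks:** In the final top view the scale's corners are where they were to within a pixel (about 2 mm). The tin on the pan and the screwdriver look unchanged. The cover sits about 8 mm further right than at the start, which fits its estimated 9 mm initial opening being closed.

The arm's shadow swamped the automatic image comparison, so it told me nothing useful. The jar and most of the brush were outside the final crop, but the arm passed well above both. No check disagreed.

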